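Spread the clay bases and hold the drying lid ajar

TASK

While the lid of the drying box stands open, spread the heap of four clay bases into an even single layer on the box floor: all upright, one in each quarter of the floor, at least 15 mm clear of one another. Then bring the lid down by its tab to 40 degrees above closed so that the box is ajar and can breathe, and finish while still holding it there with the fingers: it falls shut if let go, and must not drop shut onto the clay. Leave the other things on the bench where they are.

Things in the scene. Friction and masses are not known exactly. Their poses are not given: they have to be found in the camera images.
- box: Plywood drying box fixed to the bench, outside 210 mm in x by 340 mm in y by 46 mm high, walls 8 mm, floor 8 mm thick. Origin: centre of its underside on the bench; its x points to the hinged side, away from the robot. Two thin dark lines, flush with the floor, cross at the centre along its x and y and divide the floor into four quarters.
- lid (a joint): Lid angle in rad: 0 closed (level), 1.57 upright, 1.745 fully open on its stop, leaning back 10 degrees, where its own weight keeps it. It swings freely; below 1.5 it falls shut unless held. It starts fully open or nearly so. The lid: a 10 mm thick dark wooden frame, 210 by 340 mm, with a clear pane, 0.25 to 0.47 kg.
- lid_tab (a point): Where to hold the lid: a point in the flat wooden tab at the middle of its free edge. The tab lies in the lid's plane, is 24 mm wide along the hinge (box y), 10 mm thick, and projects 45 mm beyond the frame; the point is 28 mm out from the frame, 238 mm from the hinge axis, and 5 mm above it when closed. Lid open, the tab points up; pinched across its 24 mm it can pivot between the pads.
- lid_hinge (a point): Middle of the hinge axis on the box's far upper edge, 105 mm from the box origin in box x, 47 mm above the bench. The axis runs along box y.
- base1: One of four alike terracotta clay bases, a squat drum 38 mm in diameter up to 22 mm height, then narrowing to 33 mm at the flat top, 32 mm high, about 65 g. Origin: centre of its underside, z up its axis. At the start three stand touching in a triangle on the box floor and one stands on top of them; here one of the lower three.
- base2: One of four alike terracotta clay bases, a squat drum 38 mm in diameter up to 22 mm height, then narrowing to 33 mm at the flat top, 32 mm high, about 65 g. Origin: centre of its underside, z up its axis. At the start three stand touching in a triangle on the box floor and one stands on top of them; here one of the lower three.
- base3: One of four alike terracotta clay bases, a squat drum 38 mm in diameter up to 22 mm height, then narrowing to 33 mm at the flat top, 32 mm high, about 65 g. Origin: centre of its underside, z up its axis. At the start three stand touching in a triangle on the box floor and one stands on top of them; here one of the lower three.
- base4: One of four alike terracotta clay bases, a squat drum 38 mm in diameter up to 22 mm height, then narrowing to 33 mm at the flat top, 32 mm high, about 65 g. Origin: centre of its underside, z up its axis. At the start three stand touching in a triangle on the box floor and one stands on top of them; here the one on top.
- brush_jar: White ceramic jar of paint brushes beside the box, 68 mm across, jar 90 mm high, brushes to 185 mm. Origin: centre of underside. Leave alone.
- paint_jar: Low glass paint jar, 54 mm across, 65 mm high. Origin: centre of underside. Leave alone.
- paint_tall: Plastic paint bottle, 44 mm across, 110 mm high. Origin: centre of underside. Leave alone.
- bowl: White ceramic bowl, 100 mm across, 40 mm high. Origin: centre of underside. Leave alone.
- figurine: Clay figurine, 50 mm across, 98 mm high. Origin: centre of underside. Leave alone.
- modelling_tool: Wooden modelling tool with steel ends, 170 mm long, 18 mm wide, 10 mm high, lying on the bench between robot and box. Origin: centre of its underside. Leave alone.
Things that resemble listed ones, but are neither listed nor needed, are in the scene too. What is shaped like the base1 but black is not meant.

How it is judged (in metres and radians):
On the way:
1. with the lid still open, the four bases stand upright on the box floor, one in each quarter, 15 mm or more apart, and are let go (z of base1 in the frame of box between 0.003 and 0.013 m and angle between each of base1, base2, base3, base4's own z axis and vertical below 0.2 rad and linear speed of each of base1, base2, base3, base4 below 0.03 m/s and z of base2 in the frame of box between 0.003 and 0.013 m and z of base3 in the frame of box between 0.003 and 0.013 m and z of base4 in the frame of box between 0.003 and 0.013 m and ((x of base1 in the frame of box between -0.1 and 0 m and y of base1 in the frame of box between -0.165 and 0 m) or (x of base2 in the frame of box between -0.1 and 0 m and y of base2 in the frame of box between -0.165 and 0 m) or (x of base3 in the frame of box between -0.1 and 0 m and y of base3 in the frame of box between -0.165 and 0 m) or (x of base4 in the frame of box between -0.1 and 0 m and y of base4 in the frame of box between -0.165 and 0 m)) and ((x of base1 in the frame of box between -0.1 and 0 m and y of base1 in the frame of box between 0 and 0.165 m) or (x of base2 in the frame of box between -0.1 and 0 m and y of base2 in the frame of box between 0 and 0.165 m) or (x of base3 in the frame of box between -0.1 and 0 m and y of base3 in the frame of box between 0 and 0.165 m) or (x of base4 in the frame of box between -0.1 and 0 m and y of base4 in the frame of box between 0 and 0.165 m)) and ((x of base1 in the frame of box between 0 and 0.1 m and y of base1 in the frame of box between -0.165 and 0 m) or (x of base2 in the frame of box between 0 and 0.1 m and y of base2 in the frame of box between -0.165 and 0 m) or (x of base3 in the frame of box between 0 and 0.1 m and y of base3 in the frame of box between -0.165 and 0 m) or (x of base4 in the frame of box between 0 and 0.1 m and y of base4 in the frame of box between -0.165 and 0 m)) and ((x of base1 in the frame of box between 0 and 0.1 m and y of base1 in the frame of box between 0 and 0.165 m) or (x of base2 in the frame of box between 0 and 0.1 m and y of base2 in the frame of box between 0 and 0.165 m) or (x of base3 in the frame of box between 0 and 0.1 m and y of base3 in the frame of box between 0 and 0.165 m) or (x of base4 in the frame of box between 0 and 0.1 m and y of base4 in the frame of box between 0 and 0.165 m)) and horizontal distance between each of base2, base3, base4 and base1 above 0.053 m and horizontal distance between each of base3, base4 and base2 above 0.053 m and horizontal distance between base4 and base3 above 0.053 m and value of joint lid above 1.4 rad and contact force between the fingers and base1 below 0.2 N and contact force between the fingers and base2 below 0.2 N and contact force between the fingers and base3 below 0.2 N and contact force between the fingers and base4 below 0.2 N), for 0.2 s.
At the end, for the whole second after the job is handed in: The lid is at rest 40 degrees (within 6) above closed, carried by the fingers alone (over 0.4 N between fingers and lid, nothing else bearing on it), while the four bases stand upright at rest on the box floor, one in each quarter (centres), centres over 53 mm apart (15 mm clear) (z of base1 in the frame of box between 0.003 and 0.013 m and angle between each of base1, base2, base3, base4's own z axis and vertical below 0.2 rad and linear speed of each of base1, base2, base3, base4 below 0.03 m/s and z of base2 in the frame of box between 0.003 and 0.013 m and z of base3 in the frame of box between 0.003 and 0.013 m and z of base4 in the frame of box between 0.003 and 0.013 m and ((x of base1 in the frame of box between -0.1 and 0 m and y of base1 in the frame of box between -0.165 and 0 m) or (x of base2 in the frame of box between -0.1 and 0 m and y of base2 in the frame of box between -0.165 and 0 m) or (x of base3 in the frame of box between -0.1 and 0 m and y of base3 in the frame of box between -0.165 and 0 m) or (x of base4 in the frame of box between -0.1 and 0 m and y of base4 in the frame of box between -0.165 and 0 m)) and ((x of base1 in the frame of box between -0.1 and 0 m and y of base1 in the frame of box between 0 and 0.165 m) or (x of base2 in the frame of box between -0.1 and 0 m and y of base2 in the frame of box between 0 and 0.165 m) or (x of base3 in the frame of box between -0.1 and 0 m and y of base3 in the frame of box between 0 and 0.165 m) or (x of base4 in the frame of box between -0.1 and 0 m and y of base4 in the frame of box between 0 and 0.165 m)) and ((x of base1 in the frame of box between 0 and 0.1 m and y of base1 in the frame of box between -0.165 and 0 m) or (x of base2 in the frame of box between 0 and 0.1 m and y of base2 in the frame of box between -0.165 and 0 m) or (x of base3 in the frame of box between 0 and 0.1 m and y of base3 in the frame of box between -0.165 and 0 m) or (x of base4 in the frame of box between 0 and 0.1 m and y of base4 in the frame of box between -0.165 and 0 m)) and ((x of base1 in the frame of box between 0 and 0.1 m and y of base1 in the frame of box between 0 and 0.165 m) or (x of base2 in the frame of box between 0 and 0.1 m and y of base2 in the frame of box between 0 and 0.165 m) or (x of base3 in the frame of box between 0 and 0.1 m and y of base3 in the frame of box between 0 and 0.165 m) or (x of base4 in the frame of box between 0 and 0.1 m and y of base4 in the frame of box between 0 and 0.165 m)) and horizontal distance between each of base2, base3, base4 and base1 above 0.053 m and horizontal distance between each of base3, base4 and base2 above 0.053 m and horizontal distance between base4 and base3 above 0.053 m and value of joint lid between 0.598 and 0.798 rad and velocity of joint lid between -0.1 and 0.1 rad/s and contact force between the fingers and lid above 0.4 N and contact force between lid and base1 below 0.2 N and contact force between lid and base2 below 0.2 N and contact force between lid and base3 below 0.2 N and contact force between lid and base4 below 0.2 N and contact force between lid and brush_jar below 0.2 N and contact force between lid and paint_jar below 0.2 N and contact force between lid and paint_tall below 0.2 N and contact force between lid and bowl below 0.2 N and contact force between lid and figurine below 0.2 N and contact force between lid and modelling_tool below 0.2 N); the arm keeps its last pose, push and grip.
It fails at once if the lid drops shut, or nearly (below 17 degrees) (value of joint lid below 0.3 rad).
It fails at once if another thing on the bench is shifted by more than 30 mm (distance of any of brush_jar, paint_jar, paint_tall, bowl, figurine, modelling_tool from where it was at the start of the episode above 0.03 m).
It also fails if it takes over 72 s, if anything falls off the work surface, if the arm or the gripper's body presses on something with over 40 N, if the wrist force passes 120 N, or if a joint passes its speed limit or range.

ROBOT

A 7-joint arm with a two-finger parallel gripper is mounted at the origin on the work surface. World frame = base frame: x ahead of the robot, y to its left, z up, the work surface at z = 0. Lengths are in m, angles in degrees, forces in N, time in s.
With the tool pointing down it reaches from about 0.4 to 0.85 m from the base axis. Payload 10.4 kg.
Tool frame: the origin (TCP) lies between the finger pads; the fingertips stand 17 mm ahead of it and the grasp point (between the pads) lies 2 mm behind it; z points along the fingers, y is the direction in which the jaws open and shut (so a half turn about z gives the same grasp; the last joint's range is limited). The gripper opens to 87 mm and grips with 3 to 60 N. Pads are 19 mm wide; open, the fingers measure 117 mm over their backs; the gripper's body (75 mm by 190 mm) begins 51 mm behind the grasp point.
Start: joints at [64.022, 19.034, -3.707, 83.658, 1.238, 77.344, -5.071], TCP at [0.261, -0.568, 0.24] pointing down, gripper open.
Joint ranges: [-148.97, 148.97], [-28.65, 121.19], [-84.17, 76.75], [9.2, 138.47], [-72.65, 252.65], [3.7, 117.97], [-149.18, 149.18]. Speed limits (degrees/s): [127.2, 127.2, 159.86, 159.86, 180, 180, 180].

INTERFACE

Orientations are given as a 3x3 rotation matrix whose columns are the frame's x, y, z axes.
In Python, from rig import arm gives the robot as it stands. The module is installed in compiled form; this text tells all that it offers.
- The arm moves only by the shell command python3 -m crank 'ROWS' [OPENING] [FORCE]. ROWS is JSON, a list of rows, each an object of numbers: "x", "y", "z": the shift along the tool's x, y, z in m; "yaw": the turn about the tool's z in degrees. A call has exactly 10 rows; each row shifts and turns the commanded pose from where the row before left it, along the tool's axes as they then stand; what a row does not reach is not made up. A row lasts 1/8 s, in which the tool goes at most 62.5 mm and 10.7 degrees, less where a joint would pass 70% of its speed; a pose out of reach is approached as far as the arm can. A call is refused whole if a number of a shift passes 0.0625 or a number of a turn 10.7, either way. A call with a gripper value outside its range is refused whole. OPENING is the opening, from 0 (shut) to 1 (fully open), set as the call begins (- or left out, the last holds). The fingers move at their own pace and stop on an object; FORCE is the grip in N (left out, the last holds). Time passes only in rows, so rows that do not move let the fingers close, or fill a call up. It gives the time, the measured TCP pose, the force and the opening at its end, in the units of the state.
- arm.state(): the state, without advancing time (a new reading comes with each control period).
- arm.get_image(name): name is "side" or "top"; returns a dict with "pixels" (420x560x3 uint8, red, green, blue), "camera_matrix" (3x3 intrinsics, pixels), "distortion" ([k1, k2, p1, p2, k3] as OpenCV has them; the pictures are not rectified), "eye" and "orientation" of the camera in the world. Camera axes: x right, y down, z forward; pixel columns grow to the right and rows downward; lengths in m; the calibration is good to about 2 mm. A picture is of the moment at which its call begins. There is no depth.
- arm.hand_in(): hands the job in, once; it reports no verdict.
The state is a dict: "t": time; "q": joint angles; "dq": joint speeds; "effort": joint torques, N m; "tcp_pos": TCP position; "ee_rot": TCP orientation; "contact_force": force on the tool from outside, world axes, zero at the start; "ft_torque": the same for the moment, N m; "width": finger opening in m.
Only numpy, scipy, OpenCV 4.12 (cv2) and the standard library are available. Lean on these libraries where they do the work, as an engineer would, in place of code of your own. Each camera call takes 0.05 s, during which the arm holds its last target. There are 200 camera calls.

## Working session

There is one attempt and no reset: what is moved stays moved. The work goes in short steps, Python scripts to look and compute and a shell command to move; the robot and the scene stay as the last step left them, time stands still between calls to the robot, and variables do not carry over. Pictures are saved under pics/ and viewed, on a budget of 10 in all, crops included, one or two more only if the job needs it, and the job is handed in when it is done.

```bash
mkdir -p pics; python3 - <<'E'
from rig import arm
import cv2,numpy as np
for n in("side","top"):
    im=arm.get_image(n); cv2.imwrite(f"pics/{n}0.png",im["pixels"][:,:,::-1])
    print(n,im["camera_matrix"],im["distortion"],im["eye"],im["orientation"])
s=arm.state();print(s["t"],s["tcp_pos"],s["ee_rot"],s["contact_force"],s["width"])
E
```

```text
side [[442.75904559   0.         279.74837773]
 [  0.         442.75904559 212.70382893]
 [  0.           0.           1.        ]] [-0.10343001  0.          0.          0.          0.        ] [0.47059476 0.75555291 0.65029328] [[-0.9914893  -0.0864471   0.09734405]
 [-0.13006011  0.62455811 -0.77007242]
 [ 0.00577351 -0.77617914 -0.63048601]]
top [[445.24662683   0.         280.28182917]
 [  0.         445.24662683 216.64089647]
 [  0.           0.           1.        ]] [-0.11715835  0.          0.          0.          0.        ] [0.40013217 0.04896994 1.15711213] [[ 0.00940711 -0.99314523  0.11650775]
 [-0.99995343 -0.00909166  0.00323864]
 [-0.00215719 -0.11653279 -0.9931845 ]]
0.1 [ 0.26084145 -0.56762533  0.2388425 ] [[ 9.08634028e-01  4.17592916e-01 -5.99311378e-04]
 [ 4.17593335e-01 -9.08633403e-01  1.07025321e-03]
 [-9.76241780e-05 -1.22273692e-03 -9.99999248e-01]] [ 0.47383961  0.63695317 -0.55867746] 0.08682508541155382
```

View pics/side0.png

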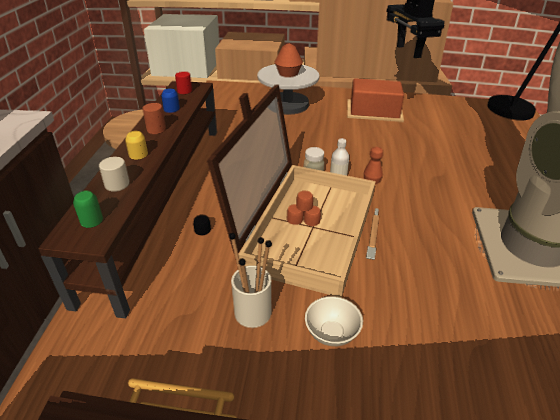

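View pics/top0.png

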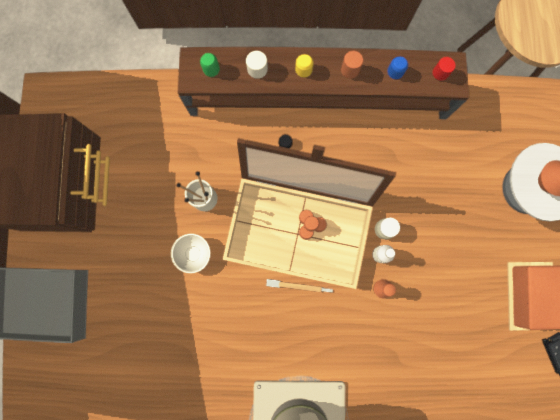

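The top view shows the box at about (300,235), the heap at (312,224), the lid leaning back with its tab at (318,153), and the modelling tool at (300,287). The reddish distractors sit outside the box (figurine (384,289), shelf pots), and the black base-like thing is at (286,142). I'll confirm the heap in enlarged crops.

```bash
cat > lib.py <<'E'
import cv2,numpy as np
from rig import arm
def cam(n):
    im=arm.get_image(n); im["n"]=n; return im
def ray(im,uv):
    p=cv2.undistortPoints(np.array([[uv]],float),im["camera_matrix"],np.array(im["distortion"]))[0,0]
    d=np.array(im["orientation"])@np.array([p[0],p[1],1]); return np.array(im["eye"]),d/np.linalg.norm(d)
def onz(im,uv,z):
    e,d=ray(im,uv); return e+d*(z-e[2])/d[2]
def proj(im,P):
    R=np.array(im["orientation"]).T; t=-R@np.array(im["eye"])
    return cv2.projectPoints(np.atleast_2d(np.array(P,float)),cv2.Rodrigues(R)[0],t,im["camera_matrix"],np.array(im["distortion"]))[0][:,0]
def crop(im,x0,y0,x1,y1,s,name):
    c=cv2.resize(im["pixels"][y0:y1,x0:x1,::-1],None,fx=s,fy=s,interpolation=cv2.INTER_CUBIC); cv2.imwrite("pics/"+name,c)
E
python3 - <<'E'
from lib import *
t=cam("top");s=cam("side")
crop(t,220,140,400,290,4,"topc.png"); crop(s,205,80,385,295,2.8,"sidec.png")
print([onz(t,p,.046).round(3) for p in[(240,182),(372,214),(357,287),(226,278)]])
E
```

```text
[array([0.618, 0.156, 0.046]), array([ 0.539, -0.179,  0.046]), array([ 0.356, -0.139,  0.046]), array([0.376, 0.186, 0.046])]
```

View pics/topc.png

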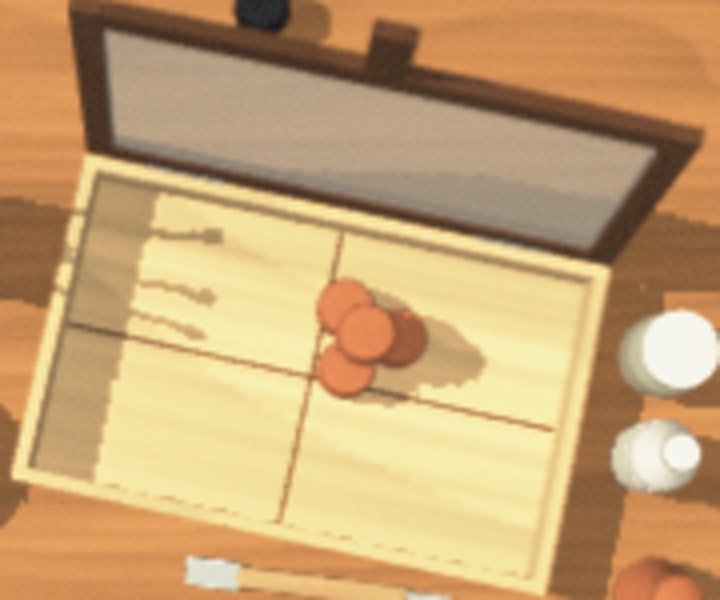

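View pics/sidec.png

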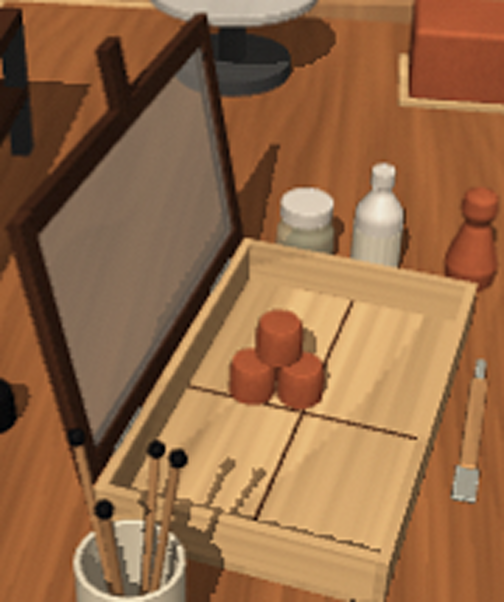

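The crops show the heap of four terracotta bases: top one at topc (366,332), lower ones at (345,305), (346,370) and a shaded one at (402,338), all inside the box just right of the cross (311,375). The black lookalike is outside the box at top-left, so it is excluded.

```bash
python3 - <<'E'
from lib import *
t=cam("top");s=cam("side")
P=lambda a,b:((a+.5)/4-.5+220,(b+.5)/4-.5+140)
c=[onz(t,P(*p),.046)[:2] for p in[(89,154),(609,265),(546,594),(12,478)]]
cen=np.mean(c,0)
cr=onz(t,P(311,375),.008)[:2]
yl=onz(t,P(68,324),.008)-onz(t,P(553,430),.008); xl=onz(t,P(341,233),.008)-onz(t,P(279,522),.008)
print("corners",np.round(c,4),"cen",cen,"cross",cr)
ang=[np.degrees(np.arctan2(-yl[0],yl[1])),np.degrees(np.arctan2(xl[1],xl[0])),
 np.degrees(np.arctan2(*( (c[0]-c[1])*[-1,1])))];print(ang)
th=np.radians(np.mean(ang));R=np.array([[np.cos(th),-np.sin(th)],[np.sin(th),np.cos(th)]])
for n,p,z in[("A",(345,305),.04),("C",(346,370),.04),("D",(402,338),.04),("top",(366,332),.072)]:
    w=onz(t,P(*p),z)[:2]; print(n,w.round(4),"box",(R.T@(w-cr)).round(4))
# tab: triangulate
e1,d1=ray(t,P(396,35)); S=lambda a,b:((a+.5)/2.8-.5+205,(b+.5)/2.8-.5+80)
e2,d2=ray(s,S(110,52)); A=np.array([d1,-d2]).T; k=np.linalg.lstsq(A,e2-e1,rcond=None)[0]
print("tab tip",e1+d1*k[0],e2+d2*k[1])
# predicted tab from angle 1.745
for a in(1.5,1.6,1.7,1.745):
    r=lambda l,h:np.r_[cr+R@np.array([.105-l*np.cos(a)+h*np.sin(a)*-1*-1*1,0]),.047+l*np.sin(a)+h*np.cos(a)]
    q=r(.255,.005);print(a,q,proj(t,q),proj(s,q))
print(P(396,35),S(110,52))
E
```

```text
corners [[ 0.6282  0.1512]
 [ 0.56   -0.179 ]
 [ 0.3536 -0.1373]
 [ 0.4225  0.1953]] cen [0.49109857 0.00756489] cross [0.49173659 0.00807487]
[np.float64(-11.857261743559231), np.float64(-11.765412139265335), np.float64(-11.664740861463681)]
A [ 0.5337 -0.012 ] box [ 0.0452 -0.0111]
C [ 0.4925 -0.0128] box [ 0.005  -0.0203]
D [ 0.5131 -0.0481] box [ 0.0324 -0.0506]
top [ 0.5133 -0.0232] box [ 0.0275 -0.0262]
tab tip [ 0.64082199 -0.02390136  0.28804359] [ 0.64017688 -0.02396096  0.28786992]
1.5 [ 0.58175525 -0.01066948  0.30171491] [[312.54938004 175.71106226]] [[273.01493277  96.15877783]]
1.6 [ 0.60671415 -0.0158666   0.30174527] [[315.1801147  163.29412265]] [[260.28360734  94.22934923]]
1.7 [ 0.63155134 -0.02103839  0.2992303 ] [[317.66574687 151.38678704]] [[247.87338825  93.61162473]]
1.745 [ 0.64262213 -0.02334363  0.29727392] [[318.72533622 146.25183784]] [[242.44212336  93.75429132]]
(318.625, 148.375) (243.96428571428572, 98.25)
```

```bash
cat >> lib.py <<'E'
C0=np.array([.4915,.0080]); TH=np.radians(-11.77); RB=np.array([[np.cos(TH),-np.sin(TH)],[np.sin(TH),np.cos(TH)]])
def W(bx,by): return C0+RB@np.array([bx,by])
def B(w): return RB.T@(np.array(w)[:2]-C0)
def go(bx,by,zg,jaw=None,n=10,cur=None):
    """rows to bring the grasp point (2mm behind TCP) to box xy, world z; jaw = jaw angle in box frame (deg)"""
    s=arm.state(); R=np.array(s["ee_rot"]); p=np.array(s["tcp_pos"])
    psi=np.degrees(np.arctan2(R[1,0],R[0,0])) if cur is None else cur[3]
    if cur is not None: p=np.array(cur[:3])
    tgt=np.r_[W(bx,by),zg-.002]; dy=0
    if jaw is not None:
        want=jaw-11.77+90   # tool x angle = jaw(y) angle + 90 (z down)
        dy=(want-psi+90)%180-90
    d=(tgt-p)/n; out=[]
    for i in range(n):
        a=np.radians(psi+dy*i/n)
        out.append([d[0]*np.cos(a)+d[1]*np.sin(a), d[0]*np.sin(a)-d[1]*np.cos(a), -d[2], -dy/n])
    print("t",s["t"],"F",np.round(s["contact_force"],1),"w",round(s["width"],4),"boxpos",B(p).round(4),"z",p[2].round(4),"psi",round(psi,1),"dyaw",round(-dy,1))
    print("[%s]"%",".join('{"x":%.3f,"y":%.3f,"z":%.3f,"yaw":%.1f}'%tuple(r) for r in out))
    return [*tgt,psi+dy]
E
python3 - <<'E'
from lib import *
t=cam("top")
print("jar",B(onz(t,(201,196),.09)),[B(onz(t,p,.18)) for p in[(180,185),(197,175),(208,203)]])
go(.0275,-.0265,.20,73)
E
```

```text
jar [0.03237563 0.2499939 ] [array([0.03568925, 0.28311239]), array([0.0659493 , 0.25088008]), array([0.00936804, 0.21166539])]
t 0.35 F [-1.2  0.2  1.2] w 0.0867 boxpos [-0.1082 -0.6107] z 0.2394 psi 24.7 dyaw 53.5
[{"x":0.046,"y":-0.039,"z":0.004,"yaw":5.3},{"x":0.042,"y":-0.043,"z":0.004,"yaw":5.3},{"x":0.038,"y":-0.047,"z":0.004,"yaw":5.3},{"x":0.033,"y":-0.050,"z":0.004,"yaw":5.3},{"x":0.028,"y":-0.053,"z":0.004,"yaw":5.3},{"x":0.023,"y":-0.055,"z":0.004,"yaw":5.3},{"x":0.018,"y":-0.057,"z":0.004,"yaw":5.3},{"x":0.013,"y":-0.059,"z":0.004,"yaw":5.3},{"x":0.007,"y":-0.060,"z":0.004,"yaw":5.3},{"x":0.001,"y":-0.060,"z":0.004,"yaw":5.3}]
```

```bash
python3 -m crank '[{"x":0.046,"y":-0.039,"z":0.004,"yaw":5.3},{"x":0.042,"y":-0.043,"z":0.004,"yaw":5.3},{"x":0.038,"y":-0.047,"z":0.004,"yaw":5.3},{"x":0.033,"y":-0.050,"z":0.004,"yaw":5.3},{"x":0.028,"y":-0.053,"z":0.004,"yaw":5.3},{"x":0.023,"y":-0.055,"z":0.004,"yaw":5.3},{"x":0.018,"y":-0.057,"z":0.004,"yaw":5.3},{"x":0.013,"y":-0.059,"z":0.004,"yaw":5.3},{"x":0.007,"y":-0.060,"z":0.004,"yaw":5.3},{"x":0.001,"y":-0.060,"z":0.004,"yaw":5.3}]' 0.75 10; python3 -c "
from lib import *
go(.0275,-.0265,.062,73)"
```

```text
t: 1.6
tcp_pos: [0.512, -0.0199, 0.1997]
ee_rot: [[0.879, -0.477, 0.001], [-0.477, -0.879, -0.0], [0.001, -0.0, -1.0]]
contact_force: [1.1, -0.1, 0.2]
width: 0.0654
t 1.6 F [ 1.1 -0.1  0.2] w 0.0654 boxpos [ 0.0257 -0.0231] z 0.1997 psi -28.5 dyaw 0.3
[{"x":0.000,"y":0.000,"z":0.014,"yaw":0.0},{"x":0.000,"y":0.000,"z":0.014,"yaw":0.0},{"x":0.000,"y":0.000,"z":0.014,"yaw":0.0},{"x":0.000,"y":0.000,"z":0.014,"yaw":0.0},{"x":0.000,"y":0.000,"z":0.014,"yaw":0.0},{"x":0.000,"y":0.000,"z":0.014,"yaw":0.0},{"x":0.000,"y":0.000,"z":0.014,"yaw":0.0},{"x":0.000,"y":0.000,"z":0.014,"yaw":0.0},{"x":0.000,"y":0.000,"z":0.014,"yaw":0.0},{"x":0.000,"y":0.000,"z":0.014,"yaw":0.0}]
```

```bash
python3 -m crank '[{"x":0.001,"y":0.001,"z":0.018},{"x":0.001,"y":0.001,"z":0.02},{"z":0.02},{"z":0.02},{"z":0.02},{"z":0.02},{"z":0.015},{"z":0.005},{},{}]' && python3 -m crank '[{},{},{},{},{},{},{},{"z":-0.004},{"z":-0.01},{"z":-0.02}]' 0.2 12; python3 -c "
from lib import *
t=cam('top');s=cam('side')
a=cv2.resize(t['pixels'][140:290,220:400],None,fx=3,fy=3);b=cv2.resize(s['pixels'][150:300,205:385],None,fx=3,fy=3)
cv2.imwrite('pics/g1.png',cv2.resize(np.hstack([a,b])[:,:,::-1],(800,333)))
c=go(-.05,.07,.10,73);c=go(-.05,.07,.0345,73,cur=c)"
```

```text
t 1.7 F [ 0.4 -0.7 -0.1] w 0.0653 boxpos [ 0.0252 -0.0176] z 0.1995 psi -28.0 dyaw 0.8
[{"x":-0.010,"y":-0.006,"z":0.010,"yaw":0.1},{"x":-0.010,"y":-0.006,"z":0.010,"yaw":0.1},{"x":-0.010,"y":-0.006,"z":0.010,"yaw":0.1},{"x":-0.010,"y":-0.006,"z":0.010,"yaw":0.1},{"x":-0.010,"y":-0.006,"z":0.010,"yaw":0.1},{"x":-0.010,"y":-0.006,"z":0.010,"yaw":0.1},{"x":-0.010,"y":-0.006,"z":0.010,"yaw":0.1},{"x":-0.010,"y":-0.006,"z":0.010,"yaw":0.1},{"x":-0.010,"y":-0.006,"z":0.010,"yaw":0.1},{"x":-0.010,"y":-0.006,"z":0.010,"yaw":0.1}]
t 1.7 F [ 0.4 -0.7 -0.1] w 0.0653 boxpos [-0.05  0.07] z 0.098 psi -28.8 dyaw -0.0
[{"x":0.000,"y":-0.000,"z":0.007,"yaw":-0.0},{"x":0.000,"y":-0.000,"z":0.007,"yaw":-0.0},{"x":0.000,"y":-0.000,"z":0.007,"yaw":-0.0},{"x":0.000,"y":-0.000,"z":0.007,"yaw":-0.0},{"x":0.000,"y":-0.000,"z":0.007,"yaw":-0.0},{"x":0.000,"y":-0.000,"z":0.007,"yaw":-0.0},{"x":0.000,"y":-0.000,"z":0.007,"yaw":-0.0},{"x":0.000,"y":-0.000,"z":0.007,"yaw":-0.0},{"x":0.000,"y":-0.000,"z":0.007,"yaw":-0.0},{"x":0.000,"y":-0.000,"z":0.007,"yaw":-0.0}]$[0]: bad value
```

View pics/g1.png

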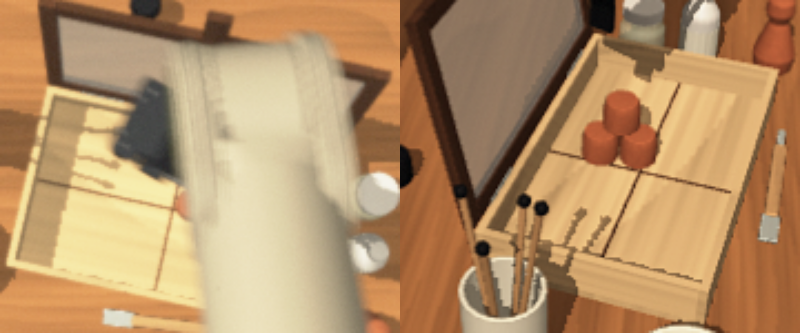

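The first move was refused as malformed, so nothing moved; the side view shows the heap intact at g1 (620,110). I'll use full rows and settle first.

```bash
python3 -m crank '[{"x":0,"y":0,"z":0.01,"yaw":0},{"x":0,"y":0,"z":0.015,"yaw":0},{"x":0,"y":0,"z":0.015,"yaw":0},{"x":0,"y":0,"z":0.015,"yaw":0},{"x":0,"y":0,"z":0.015,"yaw":0},{"x":0,"y":0,"z":0.01,"yaw":0},{"x":0,"y":0,"z":0,"yaw":0},{"x":0,"y":0,"z":0,"yaw":0},{"x":0,"y":0,"z":0,"yaw":0},{"x":0,"y":0,"z":0,"yaw":0}]' ; python3 -c "
from lib import *
c=go(.0275,-.0265,.062,73,5);"
```

```text
t: 2.95
tcp_pos: [0.5116, -0.0216, 0.1199]
ee_rot: [[0.88, -0.474, 0.001], [-0.474, -0.88, -0.0], [0.001, -0.0, -1.0]]
contact_force: [-0.0, 0.0, -0.9]
width: 0.0655
t 2.95 F [-0.   0.  -0.9] w 0.0655 boxpos [ 0.0257 -0.0249] z 0.1199 psi -28.3 dyaw 0.5
[{"x":0.000,"y":0.000,"z":0.012,"yaw":0.1},{"x":0.000,"y":0.000,"z":0.012,"yaw":0.1},{"x":0.000,"y":0.000,"z":0.012,"yaw":0.1},{"x":0.000,"y":0.000,"z":0.012,"yaw":0.1},{"x":0.000,"y":0.000,"z":0.012,"yaw":0.1}]
```

```bash
python3 -m crank '[{"x":0.001,"y":0.001,"z":0.012,"yaw":0},{"x":0.001,"y":0,"z":0.015,"yaw":0},{"x":0,"y":0,"z":0.015,"yaw":0},{"x":0,"y":0,"z":0.01,"yaw":0},{"x":0,"y":0,"z":0.005,"yaw":0},{"x":0,"y":0,"z":0.003,"yaw":0},{"x":0,"y":0,"z":0,"yaw":0},{"x":0,"y":0,"z":0,"yaw":0},{"x":0,"y":0,"z":0,"yaw":0},{"x":0,"y":0,"z":0,"yaw":0}]' && python3 -m crank '[{"x":0,"y":0,"z":0,"yaw":0},{"x":0,"y":0,"z":0,"yaw":0},{"x":0,"y":0,"z":0,"yaw":0},{"x":0,"y":0,"z":0,"yaw":0},{"x":0,"y":0,"z":0,"yaw":0},{"x":0,"y":0,"z":0,"yaw":0},{"x":0,"y":0,"z":-0.004,"yaw":0},{"x":0,"y":0,"z":-0.01,"yaw":0},{"x":0,"y":0,"z":-0.02,"yaw":0},{"x":0,"y":0,"z":-0.006,"yaw":0}]' 0.2 12; python3 -c "
from lib import *
c=go(-.05,.07,.10,73);c=go(-.05,.07,.035,73,5,cur=c)"
```

```text
t: 4.2
tcp_pos: [0.5128, -0.0235, 0.0597]
ee_rot: [[0.88, -0.474, 0.0], [-0.474, -0.88, -0.0], [0.0, -0.0, -1.0]]
contact_force: [1.0, 0.9, 0.0]
width: 0.065
t: 5.45
tcp_pos: [0.5135, -0.0234, 0.1012]
ee_rot: [[0.88, -0.474, 0.002], [-0.474, -0.88, -0.0], [0.002, -0.001, -1.0]]
contact_force: [-0.2, 0.1, -0.5]
width: 0.0374
t 5.45 F [-0.2  0.1 -0.5] w 0.0374 boxpos [ 0.028  -0.0263] z 0.1012 psi -28.3 dyaw 0.5
[{"x":-0.010,"y":-0.007,"z":0.000,"yaw":0.0},{"x":-0.010,"y":-0.007,"z":0.000,"yaw":0.0},{"x":-0.010,"y":-0.007,"z":0.000,"yaw":0.0},{"x":-0.010,"y":-0.007,"z":0.000,"yaw":0.0},{"x":-0.010,"y":-0.007,"z":0.000,"yaw":0.0},{"x":-0.010,"y":-0.007,"z":0.000,"yaw":0.0},{"x":-0.010,"y":-0.007,"z":0.000,"yaw":0.0},{"x":-0.010,"y":-0.007,"z":0.000,"yaw":0.0},{"x":-0.010,"y":-0.007,"z":0.000,"yaw":0.0},{"x":-0.010,"y":-0.007,"z":0.000,"yaw":0.0}]
t 5.45 F [-0.2  0.1 -0.5] w 0.0374 boxpos [-0.05  0.07] z 0.098 psi -28.8 dyaw -0.0
[{"x":0.000,"y":-0.000,"z":0.013,"yaw":-0.0},{"x":0.000,"y":-0.000,"z":0.013,"yaw":-0.0},{"x":0.000,"y":-0.000,"z":0.013,"yaw":-0.0},{"x":0.000,"y":-0.000,"z":0.013,"yaw":-0.0},{"x":0.000,"y":-0.000,"z":0.013,"yaw":-0.0}]
```

```bash
python3 -m crank '[{"x":-0.008,"y":-0.005,"z":0,"yaw":0},{"x":-0.013,"y":-0.009,"z":0,"yaw":0},{"x":-0.015,"y":-0.011,"z":0,"yaw":0},{"x":-0.015,"y":-0.011,"z":0,"yaw":0},{"x":-0.015,"y":-0.011,"z":0,"yaw":0},{"x":-0.015,"y":-0.011,"z":0.01,"yaw":0},{"x":-0.011,"y":-0.008,"z":0.012,"yaw":0},{"x":-0.008,"y":-0.004,"z":0.012,"yaw":0},{"x":0,"y":0,"z":0.01,"yaw":0},{"x":0,"y":0,"z":0.006,"yaw":0}]' && python3 -m crank '[{"x":0,"y":0,"z":0.005,"yaw":0},{"x":0,"y":0,"z":0.005,"yaw":0},{"x":0,"y":0,"z":0.005,"yaw":0},{"x":0,"y":0,"z":0.004,"yaw":0},{"x":0,"y":0,"z":0.002,"yaw":0},{"x":0,"y":0,"z":0.001,"yaw":0},{"x":0,"y":0,"z":0,"yaw":0},{"x":0,"y":0,"z":0,"yaw":0},{"x":0,"y":0,"z":0,"yaw":0},{"x":0,"y":0,"z":0,"yaw":0}]'; python3 -c "
from lib import *
go(-.05,.07,.030,73)"
```

```text
t: 6.7
tcp_pos: [0.4578, 0.0852, 0.0489]
ee_rot: [[0.88, -0.475, -0.0], [-0.475, -0.88, -0.0], [-0.0, 0.0, -1.0]]
contact_force: [0.1, -1.7, -0.7]
width: 0.0375
t: 7.95
tcp_pos: [0.4579, 0.0856, 0.0276]
ee_rot: [[0.88, -0.474, 0.0], [-0.474, -0.88, -0.0], [0.0, 0.0, -1.0]]
contact_force: [0.2, 0.0, -1.1]
width: 0.0377
t 7.95 F [ 0.2  0.  -1.1] w 0.0377 boxpos [-0.0488  0.0691] z 0.0276 psi -28.3 dyaw 0.5
[{"x":-0.000,"y":-0.000,"z":-0.000,"yaw":0.0},{"x":-0.000,"y":-0.000,"z":-0.000,"yaw":0.0},{"x":-0.000,"y":-0.000,"z":-0.000,"yaw":0.0},{"x":-0.000,"y":-0.000,"z":-0.000,"yaw":0.0},{"x":-0.000,"y":-0.000,"z":-0.000,"yaw":0.0},{"x":-0.000,"y":-0.000,"z":-0.000,"yaw":0.0},{"x":-0.000,"y":-0.000,"z":-0.000,"yaw":0.0},{"x":-0.000,"y":-0.000,"z":-0.000,"yaw":0.0},{"x":-0.000,"y":-0.000,"z":-0.000,"yaw":0.0},{"x":-0.000,"y":-0.000,"z":-0.000,"yaw":0.0}]
```

```bash
python3 -m crank '[{"x":0,"y":0,"z":0,"yaw":0},{"x":0,"y":0,"z":0,"yaw":0},{"x":0,"y":0,"z":0,"yaw":0},{"x":0,"y":0,"z":0,"yaw":0},{"x":0,"y":0,"z":-0.01,"yaw":0},{"x":0,"y":0,"z":-0.02,"yaw":0},{"x":0,"y":0,"z":-0.03,"yaw":0},{"x":0.01,"y":0.01,"z":-0.01,"yaw":0},{"x":0.018,"y":0.015,"z":0,"yaw":0},{"x":0.018,"y":0.015,"z":0,"yaw":0}]' 0.6 && python3 -m crank '[{"x":0.018,"y":0.015,"z":0,"yaw":0},{"x":0.01,"y":0.01,"z":0,"yaw":0},{"x":0.004,"y":0.005,"z":0,"yaw":0},{"x":0,"y":0,"z":0.005,"yaw":0},{"x":0,"y":0,"z":0,"yaw":0},{"x":0,"y":0,"z":0,"yaw":0},{"x":0,"y":0,"z":0,"yaw":0},{"x":0,"y":0,"z":0,"yaw":0},{"x":0,"y":0,"z":0,"yaw":0},{"x":0,"y":0,"z":0,"yaw":0}]'; python3 -c "
from lib import *
t=cam('top');s=cam('side')
a=cv2.resize(t['pixels'][140:290,220:400],None,fx=3,fy=3);b=cv2.resize(s['pixels'][150:300,205:385],None,fx=3,fy=3)
cv2.imwrite('pics/g2.png',cv2.resize(np.hstack([a,b])[:,:,::-1],(800,333)))
go(.006,-.0205,.030,73)"
```

```text
t: 9.2
tcp_pos: [0.4798, 0.028, 0.0985]
ee_rot: [[0.881, -0.474, 0.001], [-0.474, -0.881, -0.0], [0.001, -0.0, -1.0]]
contact_force: [0.1, -0.3, -0.2]
width: 0.052
t: 10.45
tcp_pos: [0.4933, -0.013, 0.0926]
ee_rot: [[0.88, -0.474, 0.0], [-0.474, -0.88, -0.0], [0.0, 0.0, -1.0]]
contact_force: [0.4, 0.6, -0.2]
width: 0.0526
t 10.55 F [-0.1 -0.6 -0.2] w 0.0523 boxpos [ 0.006  -0.0202] z 0.0925 psi -28.3 dyaw 0.5
[{"x":0.000,"y":0.000,"z":0.006,"yaw":0.0},{"x":0.000,"y":0.000,"z":0.006,"yaw":0.0},{"x":0.000,"y":0.000,"z":0.006,"yaw":0.0},{"x":0.000,"y":0.000,"z":0.006,"yaw":0.0},{"x":0.000,"y":0.000,"z":0.006,"yaw":0.0},{"x":0.000,"y":0.000,"z":0.006,"yaw":0.0},{"x":0.000,"y":0.000,"z":0.006,"yaw":0.0},{"x":0.000,"y":0.000,"z":0.006,"yaw":0.0},{"x":0.000,"y":0.000,"z":0.006,"yaw":0.0},{"x":0.000,"y":0.000,"z":0.006,"yaw":0.0}]
```

View pics/g2.png

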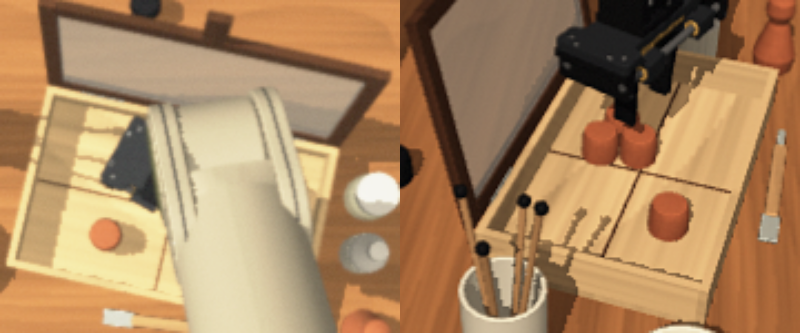

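g2: the first base stands in its quarter at (105,233) / side (668,213), and the other three still stand touching. Next is the lower front one.

```bash
python3 -m crank '[{"x":0,"y":0,"z":0.01,"yaw":0},{"x":0,"y":0,"z":0.015,"yaw":0},{"x":0,"y":0,"z":0.015,"yaw":0},{"x":0,"y":0,"z":0.01,"yaw":0},{"x":0,"y":0,"z":0.008,"yaw":0},{"x":0,"y":0,"z":0.005,"yaw":0},{"x":0,"y":0,"z":0.002,"yaw":0},{"x":0,"y":0,"z":0,"yaw":0},{"x":0,"y":0,"z":0,"yaw":0},{"x":0,"y":0,"z":0,"yaw":0}]' && python3 -m crank '[{"x":0,"y":0,"z":0,"yaw":0},{"x":0,"y":0,"z":0,"yaw":0},{"x":0,"y":0,"z":0,"yaw":0},{"x":0,"y":0,"z":0,"yaw":0},{"x":0,"y":0,"z":0,"yaw":0},{"x":0,"y":0,"z":-0.004,"yaw":0},{"x":0,"y":0,"z":-0.01,"yaw":0},{"x":0,"y":0,"z":-0.015,"yaw":0},{"x":0,"y":0,"z":-0.01,"yaw":0},{"x":0,"y":0,"z":-0.006,"yaw":0}]' 0.2 12; python3 -c "
from lib import *
go(-.05,-.075,.030,73)"
```

```text
t: 11.8
tcp_pos: [0.4935, -0.0131, 0.0278]
ee_rot: [[0.88, -0.474, 0.001], [-0.474, -0.88, -0.0], [0.001, -0.0, -1.0]]
contact_force: [-0.2, -0.8, -0.2]
width: 0.052
t: 13.05
tcp_pos: [0.4937, -0.0131, 0.0736]
ee_rot: [[0.88, -0.474, 0.001], [-0.474, -0.88, -0.0], [0.001, -0.0, -1.0]]
contact_force: [-0.1, -0.5, -1.4]
width: 0.0369
t 13.05 F [-0.1 -0.5 -1.4] w 0.0369 boxpos [ 0.0064 -0.0202] z 0.0736 psi -28.3 dyaw 0.4
[{"x":-0.004,"y":0.007,"z":0.005,"yaw":0.0},{"x":-0.004,"y":0.007,"z":0.005,"yaw":0.0},{"x":-0.004,"y":0.007,"z":0.005,"yaw":0.0},{"x":-0.004,"y":0.007,"z":0.005,"yaw":0.0},{"x":-0.004,"y":0.007,"z":0.005,"yaw":0.0},{"x":-0.004,"y":0.007,"z":0.005,"yaw":0.0},{"x":-0.004,"y":0.007,"z":0.005,"yaw":0.0},{"x":-0.004,"y":0.007,"z":0.005,"yaw":0.0},{"x":-0.004,"y":0.007,"z":0.005,"yaw":0.0},{"x":-0.004,"y":0.007,"z":0.005,"yaw":0.0}]
```

```bash
python3 -m crank '[{"x":-0.003,"y":0.005,"z":0,"yaw":0},{"x":-0.006,"y":0.012,"z":0,"yaw":0},{"x":-0.01,"y":0.017,"z":0,"yaw":0},{"x":-0.01,"y":0.017,"z":0.005,"yaw":0},{"x":-0.006,"y":0.012,"z":0.01,"yaw":0},{"x":-0.003,"y":0.005,"z":0.012,"yaw":0},{"x":0,"y":0,"z":0.01,"yaw":0},{"x":0,"y":0,"z":0.006,"yaw":0},{"x":0,"y":0,"z":0.003,"yaw":0},{"x":0,"y":0,"z":0,"yaw":0}]' && python3 -m crank '[{"x":0,"y":0,"z":0,"yaw":0},{"x":0,"y":0,"z":0,"yaw":0},{"x":0,"y":0,"z":0,"yaw":0},{"x":0,"y":0,"z":0,"yaw":0},{"x":0,"y":0,"z":0,"yaw":0},{"x":0,"y":0,"z":-0.01,"yaw":0},{"x":0,"y":0,"z":-0.02,"yaw":0},{"x":0,"y":0,"z":-0.02,"yaw":0},{"x":0,"y":0,"z":-0.01,"yaw":0},{"x":0,"y":0,"z":-0.005,"yaw":0}]' 0.58; python3 -c "
from lib import *
go(.029,-.052,.095,117,5)"
```

```text
t: 14.3
tcp_pos: [0.4281, -0.0545, 0.0266]
ee_rot: [[0.881, -0.474, 0.0], [-0.474, -0.881, 0.0], [0.0, -0.0, -1.0]]
contact_force: [-1.8, -1.5, 1.7]
width: 0.0373
t: 15.55
tcp_pos: [0.4277, -0.055, 0.0921]
ee_rot: [[0.88, -0.474, 0.001], [-0.474, -0.88, -0.0], [0.001, -0.0, -1.0]]
contact_force: [1.1, 0.2, -0.8]
width: 0.0503
t 15.55 F [ 1.1  0.2 -0.8] w 0.0503 boxpos [-0.0496 -0.0746] z 0.0921 psi -28.3 dyaw -43.6
[{"x":0.014,"y":-0.009,"z":-0.000,"yaw":-8.7},{"x":0.015,"y":-0.007,"z":-0.000,"yaw":-8.7},{"x":0.016,"y":-0.004,"z":-0.000,"yaw":-8.7},{"x":0.016,"y":-0.002,"z":-0.000,"yaw":-8.7},{"x":0.016,"y":0.001,"z":-0.000,"yaw":-8.7}]
```

```bash
python3 -m crank '[{"x":0.014,"y":-0.009,"z":0,"yaw":-8.7},{"x":0.015,"y":-0.007,"z":0,"yaw":-8.7},{"x":0.016,"y":-0.004,"z":0,"yaw":-8.7},{"x":0.016,"y":-0.002,"z":0,"yaw":-8.7},{"x":0.016,"y":0.001,"z":0,"yaw":-8.7},{"x":0,"y":0,"z":0.01,"yaw":0},{"x":0,"y":0,"z":0.01,"yaw":0},{"x":0,"y":0,"z":0.007,"yaw":0},{"x":0,"y":0,"z":0,"yaw":0},{"x":0,"y":0,"z":0,"yaw":0}]'; python3 -c "
from lib import *
s=cam('side');crop(s,205,150,385,300,4,'g3.png')
go(.029,-.052,.030,117,5)"
```

```text
t: 16.8
tcp_pos: [0.5092, -0.0489, 0.0648]
ee_rot: [[0.965, 0.261, 0.0], [0.261, -0.965, -0.0], [0.0, 0.0, -1.0]]
contact_force: [-0.0, -0.5, 0.6]
width: 0.0502
t 16.85 F [ 0.6 -0.7 -0.2] w 0.0505 boxpos [ 0.0291 -0.0521] z 0.0649 psi 15.2 dyaw -0.1
[{"x":-0.000,"y":-0.000,"z":0.007,"yaw":-0.0},{"x":-0.000,"y":-0.000,"z":0.007,"yaw":-0.0},{"x":-0.000,"y":-0.000,"z":0.007,"yaw":-0.0},{"x":-0.000,"y":-0.000,"z":0.007,"yaw":-0.0},{"x":-0.000,"y":-0.000,"z":0.007,"yaw":-0.0}]
```

View pics/g3.png

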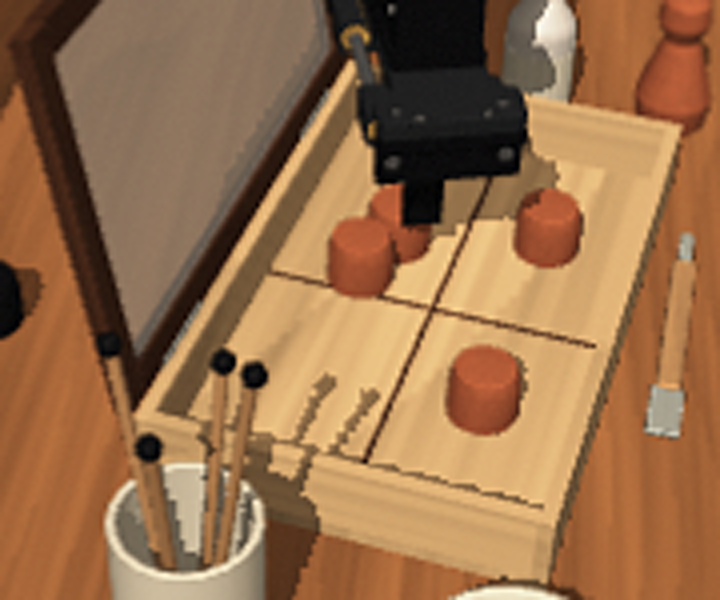

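g3: front two bases are placed at (548,228) and (483,390). The right-rear base at (398,225) sits between the fingers, and the left one at (360,255) is clear of them.

```bash
python3 -m crank '[{"x":0,"y":0,"z":0.005,"yaw":0},{"x":0,"y":0,"z":0.01,"yaw":0},{"x":0,"y":0,"z":0.01,"yaw":0},{"x":0,"y":0,"z":0.007,"yaw":0},{"x":0,"y":0,"z":0.004,"yaw":0},{"x":0,"y":0,"z":0.001,"yaw":0},{"x":0,"y":0,"z":0,"yaw":0},{"x":0,"y":0,"z":0,"yaw":0},{"x":0,"y":0,"z":0,"yaw":0},{"x":0,"y":0,"z":0,"yaw":0}]' && python3 -m crank '[{"x":0,"y":0,"z":0,"yaw":0},{"x":0,"y":0,"z":0,"yaw":0},{"x":0,"y":0,"z":0,"yaw":0},{"x":0,"y":0,"z":0,"yaw":0},{"x":0,"y":0,"z":0,"yaw":0},{"x":0,"y":0,"z":-0.004,"yaw":0},{"x":0,"y":0,"z":-0.01,"yaw":0},{"x":0,"y":0,"z":-0.02,"yaw":0},{"x":0,"y":0,"z":-0.015,"yaw":0},{"x":0,"y":0,"z":-0.005,"yaw":0}]' 0.2 12; python3 -c "
from lib import *
go(.042,.075,.086,90,8)"
```

```text
t: 18.1
tcp_pos: [0.5093, -0.049, 0.0277]
ee_rot: [[0.965, 0.262, 0.0], [0.262, -0.965, -0.0], [0.0, 0.0, -1.0]]
contact_force: [-0.4, 0.5, -0.5]
width: 0.0504
t: 19.35
tcp_pos: [0.5098, -0.049, 0.0828]
ee_rot: [[0.965, 0.262, 0.002], [0.262, -0.965, -0.001], [0.002, 0.001, -1.0]]
contact_force: [-0.5, 0.6, -0.8]
width: 0.0374
t 19.35 F [-0.5  0.6 -0.8] w 0.0374 boxpos [ 0.0295 -0.0521] z 0.0828 psi 15.2 dyaw 26.9
[{"x":0.009,"y":-0.013,"z":-0.000,"yaw":3.4},{"x":0.008,"y":-0.014,"z":-0.000,"yaw":3.4},{"x":0.007,"y":-0.014,"z":-0.000,"yaw":3.4},{"x":0.006,"y":-0.015,"z":-0.000,"yaw":3.4},{"x":0.005,"y":-0.015,"z":-0.000,"yaw":3.4},{"x":0.004,"y":-0.015,"z":-0.000,"yaw":3.4},{"x":0.003,"y":-0.016,"z":-0.000,"yaw":3.4},{"x":0.002,"y":-0.016,"z":-0.000,"yaw":3.4}]
```

```bash
python3 -m crank '[{"x":0.009,"y":-0.013,"z":0,"yaw":3.4},{"x":0.008,"y":-0.014,"z":0,"yaw":3.4},{"x":0.007,"y":-0.014,"z":0,"yaw":3.4},{"x":0.006,"y":-0.015,"z":0,"yaw":3.4},{"x":0.005,"y":-0.015,"z":0,"yaw":3.4},{"x":0.004,"y":-0.015,"z":0,"yaw":3.4},{"x":0.003,"y":-0.016,"z":0,"yaw":3.4},{"x":0.002,"y":-0.016,"z":0,"yaw":3.4},{"x":0,"y":0,"z":0.01,"yaw":0},{"x":0,"y":0,"z":0.015,"yaw":0}]' && python3 -m crank '[{"x":0,"y":0,"z":0.01,"yaw":0},{"x":0,"y":0,"z":0.01,"yaw":0},{"x":0,"y":0,"z":0.006,"yaw":0},{"x":0,"y":0,"z":0.003,"yaw":0},{"x":0,"y":0,"z":0.001,"yaw":0},{"x":0,"y":0,"z":0,"yaw":0},{"x":0,"y":0,"z":0,"yaw":0},{"x":0,"y":0,"z":0,"yaw":0},{"x":0,"y":0,"z":0,"yaw":0},{"x":0,"y":0,"z":0,"yaw":0}]' && python3 -m crank '[{"x":0,"y":0,"z":0,"yaw":0},{"x":0,"y":0,"z":0,"yaw":0},{"x":0,"y":0,"z":0,"yaw":0},{"x":0,"y":0,"z":0,"yaw":0},{"x":0,"y":0,"z":-0.01,"yaw":0},{"x":0,"y":0,"z":-0.02,"yaw":0},{"x":0,"y":0,"z":-0.02,"yaw":0},{"x":0,"y":0,"z":-0.01,"yaw":0},{"x":0,"y":0.005,"z":0,"yaw":0},{"x":0,"y":0.01,"z":0,"yaw":0}]' 0.65; python3 -c "
from lib import *
go(.044,-.012,.090,90,6)"
```

```text
t: 20.6
tcp_pos: [0.5467, 0.0719, 0.0555]
ee_rot: [[0.978, -0.207, -0.0], [-0.207, -0.978, -0.001], [-0.0, 0.001, -1.0]]
contact_force: [0.4, -0.2, -0.7]
width: 0.0374
t: 21.85
tcp_pos: [0.547, 0.0728, 0.0274]
ee_rot: [[0.978, -0.208, 0.0], [-0.208, -0.978, -0.001], [0.0, 0.0, -1.0]]
contact_force: [-3.6, -0.7, 6.8]
width: 0.0379
t: 23.1
tcp_pos: [0.5433, 0.0577, 0.0861]
ee_rot: [[0.978, -0.208, -0.001], [-0.208, -0.978, -0.0], [-0.001, 0.0, -1.0]]
contact_force: [0.1, -0.6, -0.9]
width: 0.0571
t 23.1 F [ 0.1 -0.6 -0.9] w 0.0571 boxpos [0.0405 0.0592] z 0.0861 psi -12.0 dyaw -0.2
[{"x":0.001,"y":0.012,"z":-0.000,"yaw":-0.0},{"x":0.001,"y":0.012,"z":-0.000,"yaw":-0.0},{"x":0.001,"y":0.012,"z":-0.000,"yaw":-0.0},{"x":0.001,"y":0.012,"z":-0.000,"yaw":-0.0},{"x":0.001,"y":0.012,"z":-0.000,"yaw":-0.0},{"x":0.001,"y":0.012,"z":-0.000,"yaw":-0.0}]
```

```bash
python3 -m crank '[{"x":0.001,"y":0.015,"z":0,"yaw":0},{"x":0.001,"y":0.015,"z":0,"yaw":0},{"x":0.001,"y":0.015,"z":0,"yaw":0},{"x":0.001,"y":0.014,"z":0,"yaw":0},{"x":0,"y":0.008,"z":0,"yaw":0},{"x":0,"y":0.004,"z":0,"yaw":0},{"x":0,"y":0,"z":0.01,"yaw":0},{"x":0,"y":0,"z":0.01,"yaw":0},{"x":0,"y":0,"z":0,"yaw":0},{"x":0,"y":0,"z":0,"yaw":0}]' && python3 -m crank '[{"x":0,"y":0,"z":0.01,"yaw":0},{"x":0,"y":0,"z":0.01,"yaw":0},{"x":0,"y":0,"z":0.008,"yaw":0},{"x":0,"y":0,"z":0.005,"yaw":0},{"x":0,"y":0,"z":0.003,"yaw":0},{"x":0,"y":0,"z":0.001,"yaw":0},{"x":0,"y":0,"z":0,"yaw":0},{"x":0,"y":0,"z":0,"yaw":0},{"x":0,"y":0,"z":0,"yaw":0},{"x":0,"y":0,"z":0,"yaw":0}]' && python3 -m crank '[{"x":0,"y":0,"z":0,"yaw":0},{"x":0,"y":0,"z":0,"yaw":0},{"x":0,"y":0,"z":0,"yaw":0},{"x":0,"y":0,"z":0,"yaw":0},{"x":0,"y":0,"z":0,"yaw":0},{"x":0,"y":0,"z":-0.003,"yaw":0},{"x":0,"y":0,"z":-0.005,"yaw":0},{"x":0,"y":0.008,"z":-0.004,"yaw":0},{"x":0,"y":0.012,"z":0,"yaw":0},{"x":0,"y":0.015,"z":0,"yaw":0}]' 0.2 12; python3 -c "
from lib import *
go(.044,-.070,.030,90,6)"
```

```text
t: 24.35
tcp_pos: [0.5329, -0.0118, 0.0664]
ee_rot: [[0.978, -0.208, -0.0], [-0.208, -0.978, 0.0], [-0.0, -0.0, -1.0]]
contact_force: [0.3, -0.0, -0.4]
width: 0.0564
t: 25.6
tcp_pos: [0.5329, -0.0121, 0.0296]
ee_rot: [[0.978, -0.208, 0.0], [-0.208, -0.978, -0.0], [0.0, 0.0, -1.0]]
contact_force: [-0.1, 0.1, 0.1]
width: 0.0565
t: 26.85
tcp_pos: [0.5253, -0.0476, 0.0415]
ee_rot: [[0.978, -0.209, -0.0], [-0.209, -0.978, -0.0], [0.0, 0.0, -1.0]]
contact_force: [0.4, 0.3, -0.4]
width: 0.0376
t 26.85 F [ 0.4  0.3 -0.4] w 0.0376 boxpos [ 0.0444 -0.0475] z 0.0415 psi -12.0 dyaw -0.3
[{"x":-0.000,"y":0.004,"z":0.002,"yaw":-0.0},{"x":-0.000,"y":0.004,"z":0.002,"yaw":-0.0},{"x":-0.000,"y":0.004,"z":0.002,"yaw":-0.0},{"x":-0.000,"y":0.004,"z":0.002,"yaw":-0.0},{"x":-0.000,"y":0.004,"z":0.002,"yaw":-0.0},{"x":-0.000,"y":0.004,"z":0.002,"yaw":-0.0}]
```

```bash
python3 -m crank '[{"x":0,"y":0.011,"z":0,"yaw":0},{"x":0,"y":0.007,"z":0,"yaw":0},{"x":0,"y":0.004,"z":0.003,"yaw":0},{"x":0,"y":0,"z":0.004,"yaw":0},{"x":0,"y":0,"z":0.003,"yaw":0},{"x":0,"y":0,"z":0.002,"yaw":0},{"x":0,"y":0,"z":0.001,"yaw":0},{"x":0,"y":0,"z":0,"yaw":0},{"x":0,"y":0,"z":0,"yaw":0},{"x":0,"y":0,"z":0,"yaw":0}]' && python3 -m crank '[{"x":0,"y":0,"z":0,"yaw":0},{"x":0,"y":0,"z":0,"yaw":0},{"x":0,"y":0,"z":0,"yaw":0},{"x":0,"y":0,"z":0,"yaw":0},{"x":0,"y":0,"z":-0.01,"yaw":0},{"x":0,"y":0,"z":-0.02,"yaw":0},{"x":0,"y":0,"z":-0.03,"yaw":0},{"x":0,"y":0,"z":-0.04,"yaw":0},{"x":0,"y":0,"z":-0.05,"yaw":0},{"x":0,"y":0,"z":-0.05,"yaw":0}]' 0.65 && python3 -m crank '[{"x":0,"y":0,"z":-0.05,"yaw":0},{"x":0,"y":0,"z":-0.04,"yaw":0},{"x":0,"y":0,"z":-0.02,"yaw":0},{"x":0,"y":0,"z":-0.01,"yaw":0},{"x":0,"y":0,"z":0,"yaw":0},{"x":0,"y":0,"z":0,"yaw":0},{"x":0,"y":0,"z":0,"yaw":0},{"x":0,"y":0,"z":0,"yaw":0},{"x":0,"y":0,"z":0,"yaw":0},{"x":0,"y":0,"z":0,"yaw":0}]'; python3 -c "
from lib import *
t=cam('top');s=cam('side')
a=cv2.resize(t['pixels'][140:290,220:400],None,fx=3,fy=3);b=cv2.resize(s['pixels'][80:300,205:385],(368,450))
cv2.imwrite('pics/g4.png',cv2.resize(np.hstack([a,b])[:,:,::-1],(800,397)))
go(.150,0,.34,90,8)"
```

```text
t: 28.1
tcp_pos: [0.5211, -0.0674, 0.0293]
ee_rot: [[0.978, -0.208, -0.0], [-0.208, -0.978, -0.0], [-0.0, 0.0, -1.0]]
contact_force: [-5.5, 1.0, 10.6]
width: 0.0376
t: 29.35
tcp_pos: [0.5207, -0.0677, 0.2309]
ee_rot: [[0.978, -0.208, 0.001], [-0.208, -0.978, -0.0], [0.001, -0.0, -1.0]]
contact_force: [-0.0, -0.6, 0.0]
width: 0.0565
t: 30.6
tcp_pos: [0.521, -0.0679, 0.3485]
ee_rot: [[0.978, -0.208, -0.0], [-0.208, -0.978, -0.0], [0.0, 0.0, -1.0]]
contact_force: [0.1, 0.8, -0.5]
width: 0.0565
t 30.7 F [-0.1 -0.3 -0.2] w 0.0565 boxpos [ 0.0444 -0.0683] z 0.3485 psi -12.0 dyaw -0.2
[{"x":0.013,"y":-0.009,"z":0.001,"yaw":-0.0},{"x":0.013,"y":-0.009,"z":0.001,"yaw":-0.0},{"x":0.013,"y":-0.009,"z":0.001,"yaw":-0.0},{"x":0.013,"y":-0.009,"z":0.001,"yaw":-0.0},{"x":0.013,"y":-0.009,"z":0.001,"yaw":-0.0},{"x":0.013,"y":-0.009,"z":0.001,"yaw":-0.0},{"x":0.013,"y":-0.009,"z":0.001,"yaw":-0.0},{"x":0.013,"y":-0.009,"z":0.001,"yaw":-0.0}]
```

View pics/g4.png

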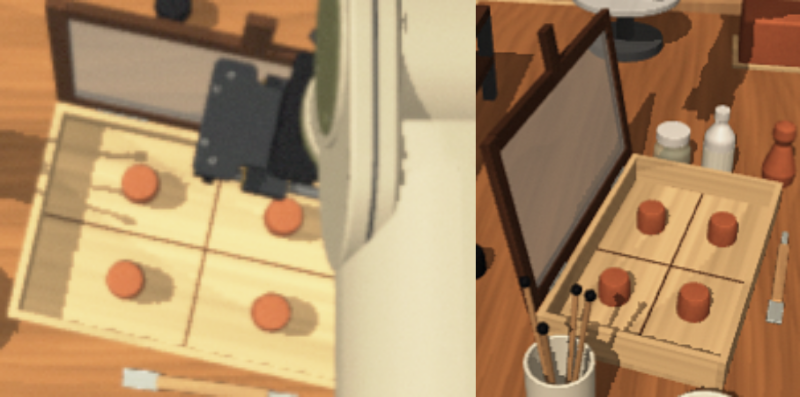

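g4: all four bases stand upright, one per quarter, at top (140,183), (283,216), (126,279), (271,312). The side view agrees. Now the lid tab.

```bash
python3 -m crank '[{"x":0.006,"y":-0.004,"z":0,"yaw":0},{"x":0.014,"y":-0.009,"z":0,"yaw":0},{"x":0.02,"y":-0.013,"z":0,"yaw":0},{"x":0.022,"y":-0.014,"z":0,"yaw":0},{"x":0.02,"y":-0.013,"z":0,"yaw":0},{"x":0.014,"y":-0.009,"z":0,"yaw":0},{"x":0.01,"y":-0.006,"z":0,"yaw":0},{"x":0,"y":0,"z":0.004,"yaw":0.2},{"x":0,"y":0,"z":0,"yaw":0},{"x":0,"y":0,"z":0,"yaw":0}]'; python3 -c "
from lib import *
t=cam('top');s=cam('side')
b=s['pixels'][40:230,180:330]
a=t['pixels'][100:290,230:420]
cv2.imwrite('pics/g5.png',cv2.resize(np.hstack([a,b])[:,:,::-1],None,fx=2.3,fy=2.3,interpolation=cv2.INTER_CUBIC))
go(.151,0,.281,90,6)"
```

```text
t: 31.95
tcp_pos: [0.6385, -0.0238, 0.3449]
ee_rot: [[0.977, -0.212, 0.0], [-0.212, -0.977, -0.0], [0.001, 0.0, -1.0]]
contact_force: [0.4, 0.2, -0.4]
width: 0.0565
t 32.05 F [-1.  -0.4  0.5] w 0.0568 boxpos [ 0.1505 -0.0011] z 0.345 psi -12.2 dyaw -0.5
[{"x":0.000,"y":-0.000,"z":0.011,"yaw":-0.1},{"x":0.000,"y":-0.000,"z":0.011,"yaw":-0.1},{"x":0.000,"y":-0.000,"z":0.011,"yaw":-0.1},{"x":0.000,"y":-0.000,"z":0.011,"yaw":-0.1},{"x":0.000,"y":-0.000,"z":0.011,"yaw":-0.1},{"x":0.000,"y":-0.000,"z":0.011,"yaw":-0.1}]
```

View pics/g5.png

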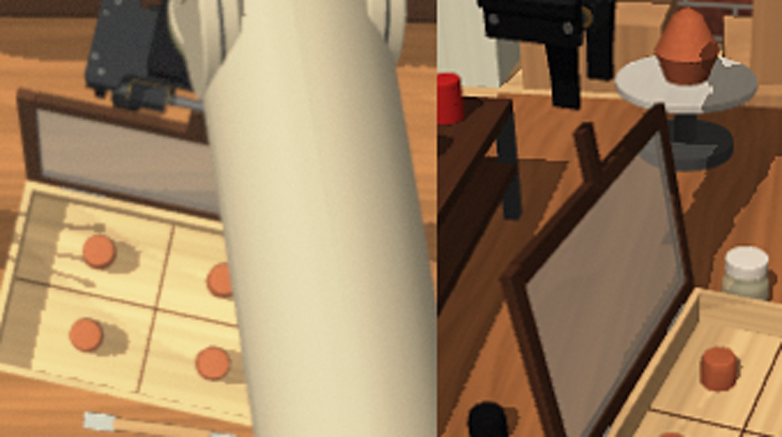

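g5: the tab tip at (583,128) lies below and midway between the fingers at (567,90) and (600,60). I descend and pinch.

```bash
python3 -m crank '[{"x":0,"y":-0.001,"z":0.008,"yaw":0},{"x":0,"y":0,"z":0.012,"yaw":0},{"x":0,"y":0,"z":0.015,"yaw":0},{"x":0,"y":0,"z":0.012,"yaw":0},{"x":0,"y":0,"z":0.01,"yaw":0},{"x":0,"y":0,"z":0.006,"yaw":0},{"x":0,"y":0,"z":0.003,"yaw":0},{"x":0,"y":0,"z":0,"yaw":0},{"x":0,"y":0,"z":0,"yaw":0},{"x":0,"y":0,"z":0,"yaw":0}]' && python3 -m crank '[{"x":0,"y":0,"z":0,"yaw":0},{"x":0,"y":0,"z":0,"yaw":0},{"x":0,"y":0,"z":0,"yaw":0},{"x":0,"y":0,"z":0,"yaw":0},{"x":0,"y":0,"z":0,"yaw":0},{"x":0,"y":0,"z":0,"yaw":0},{"x":0,"y":0,"z":0,"yaw":0},{"x":0,"y":0,"z":0,"yaw":0},{"x":0,"y":0,"z":0,"yaw":0},{"x":0,"y":0,"z":0,"yaw":0}]' 0.1 25; python3 - <<'E'
from lib import *
s=arm.state();p=np.array(s["tcp_pos"]);print(B(p),p[2],s["width"],s["contact_force"])
f=lambda a:np.array([.105-.238*np.cos(a)+.005*np.sin(a),.047+.238*np.sin(a)+.005*np.cos(a)])
A=np.linspace(np.radians(100),np.radians(40),31);q=np.array([f(a) for a in A]);d=np.diff(q,axis=0)
print([(round(x,4),round(-z,4)) for x,z in d]); print(q[0],q[-1])
E
```

```text
t: 33.3
tcp_pos: [0.6392, -0.0224, 0.2789]
ee_rot: [[0.977, -0.212, 0.0], [-0.212, -0.977, -0.0], [0.0, -0.0, -1.0]]
contact_force: [-0.3, -0.7, 0.2]
width: 0.0567
t: 34.55
tcp_pos: [0.6389, -0.0234, 0.2785]
ee_rot: [[0.977, -0.213, -0.0], [-0.213, -0.977, -0.001], [-0.0, 0.001, -1.0]]
contact_force: [-1.9, -4.9, 0.4]
width: 0.0237
[ 0.15067791 -0.00063145] 0.278528112201611 0.023692834326967824 [-1.9210081  -4.90797595  0.43959105]
[(np.float64(-0.0082), np.float64(-0.0015)), (np.float64(-0.0082), np.float64(-0.0012)), (np.float64(-0.0083), np.float64(-0.0009)), (np.float64(-0.0083), np.float64(-0.0006)), (np.float64(-0.0083), np.float64(-0.0003)), (np.float64(-0.0083), np.float64(-0.0)), (np.float64(-0.0083), np.float64(0.0003)), (np.float64(-0.0083), np.float64(0.0006)), (np.float64(-0.0083), np.float64(0.0008)), (np.float64(-0.0082), np.float64(0.0011)), (np.float64(-0.0082), np.float64(0.0014)), (np.float64(-0.0081), np.float64(0.0017)), (np.float64(-0.0081), np.float64(0.002)), (np.float64(-0.008), np.float64(0.0023)), (np.float64(-0.0079), np.float64(0.0025)), (np.float64(-0.0078), np.float64(0.0028)), (np.float64(-0.0077), np.float64(0.0031)), (np.float64(-0.0076), np.float64(0.0034)), (np.float64(-0.0075), np.float64(0.0036)), (np.float64(-0.0074), np.float64(0.0039)), (np.float64(-0.0072), np.float64(0.0041)), (np.float64(-0.0071), np.float64(0.0044)), (np.float64(-0.0069), np.float64(0.0046)), (np.float64(-0.0067), np.float64(0.0049)), (np.float64(-0.0066), np.float64(0.0051)), (np.float64(-0.0064), np.float64(0.0053)), (np.float64(-0.0062), np.float64(0.0055)), (np.float64(-0.006), np.float64(0.0058)), (np.float64(-0.0058), np.float64(0.006)), (np.float64(-0.0056), np.float64(0.0062))]
[0.15125231 0.280516  ] [-0.07410464  0.20381367]
```

```bash
python3 -m crank '[{"x":-0.0082,"y":0,"z":-0.0015,"yaw":0},{"x":-0.0082,"y":0,"z":-0.0012,"yaw":0},{"x":-0.0083,"y":0,"z":-0.0009,"yaw":0},{"x":-0.0083,"y":0,"z":-0.0006,"yaw":0},{"x":-0.0083,"y":0.001,"z":-0.0003,"yaw":0},{"x":-0.0083,"y":0,"z":0,"yaw":0},{"x":-0.0083,"y":0,"z":0.0003,"yaw":0},{"x":-0.0083,"y":0,"z":0.0006,"yaw":0},{"x":-0.0083,"y":0,"z":0.0008,"yaw":0},{"x":-0.0082,"y":0,"z":0.0011,"yaw":0}]'; python3 -c "
from lib import *
s=arm.state();p=np.array(s['tcp_pos']);b=B(p);print(b,p[2]+.002,s['width'],s['contact_force'],np.hypot(b[0]-.105,p[2]+.002-.047))"
```

```text
t: 35.8
tcp_pos: [0.5574, -0.0063, 0.28]
ee_rot: [[0.977, -0.212, -0.0], [-0.212, -0.977, -0.001], [0.0, 0.001, -1.0]]
contact_force: [0.3, -5.3, -2.3]
width: 0.0239
[ 0.06744999 -0.0005439 ] 0.2820423708769911 0.023905061136248698 [ 0.33691897 -5.28860922 -2.29587361] 0.23802293861004958
```

Follows the arc well (radius 0.238). Continuing.

```bash
python3 -m crank '[{"x":-0.0082,"y":0,"z":0.0014,"yaw":0},{"x":-0.0081,"y":0,"z":0.0017,"yaw":0},{"x":-0.0081,"y":0,"z":0.002,"yaw":0},{"x":-0.008,"y":0,"z":0.0023,"yaw":0},{"x":-0.0079,"y":0,"z":0.0025,"yaw":0},{"x":-0.0078,"y":0.001,"z":0.0028,"yaw":0},{"x":-0.0077,"y":0,"z":0.0031,"yaw":0},{"x":-0.0076,"y":0,"z":0.0034,"yaw":0},{"x":-0.0075,"y":0,"z":0.0036,"yaw":0},{"x":-0.0074,"y":0,"z":0.0039,"yaw":0}]'; python3 -c "
from lib import *
s=arm.state();p=np.array(s['tcp_pos']);b=B(p);print(b,p[2]+.002,s['width'],s['contact_force'],np.hypot(b[0]-.105,p[2]+.002-.047))"
```

```text
t: 37.05
tcp_pos: [0.4809, 0.0097, 0.2533]
ee_rot: [[0.977, -0.212, 0.0], [-0.212, -0.977, -0.0], [0.0, 0.0, -1.0]]
contact_force: [2.6, -5.3, -5.2]
width: 0.0238
[-0.01078115 -0.00045889] 0.25528739285626 0.02375514209756211 [ 2.63339923 -5.32650819 -5.17326056] 0.23830424589915133
```

```bash
python3 -m crank '[{"x":-0.0072,"y":0,"z":0.0041,"yaw":0},{"x":-0.0071,"y":0,"z":0.0044,"yaw":0},{"x":-0.0069,"y":0,"z":0.0046,"yaw":0},{"x":-0.0067,"y":0,"z":0.0049,"yaw":0},{"x":-0.0066,"y":0,"z":0.0051,"yaw":0},{"x":-0.0064,"y":0,"z":0.0053,"yaw":0},{"x":-0.0062,"y":0,"z":0.0055,"yaw":0},{"x":-0.006,"y":0,"z":0.0058,"yaw":0},{"x":-0.0055,"y":0,"z":0.0057,"yaw":0},{"x":-0.0045,"y":0,"z":0.005,"yaw":0}]' && python3 -m crank '[{"x":0,"y":0,"z":0,"yaw":0},{"x":0,"y":0,"z":0,"yaw":0},{"x":0,"y":0,"z":0,"yaw":0},{"x":0,"y":0,"z":0,"yaw":0},{"x":0,"y":0,"z":0,"yaw":0},{"x":0,"y":0,"z":0,"yaw":0},{"x":0,"y":0,"z":0,"yaw":0},{"x":0,"y":0,"z":0,"yaw":0},{"x":0,"y":0,"z":0,"yaw":0},{"x":0,"y":0,"z":0,"yaw":0}]'; python3 -c "
from lib import *
s=arm.state();p=np.array(s['tcp_pos']);b=B(p);print(b,p[2]+.002,s['width'],s['contact_force'],np.hypot(b[0]-.105,p[2]+.002-.047),np.degrees(np.arctan2(p[2]+.002-.047,.105-b[0]))-1.2)
s=cam('side');crop(s,180,60,400,300,2.5,'g6.png')
for a in (34,40,46):
    a=np.radians(a);w=[np.r_[W(.105-.21*np.cos(a)+.01*np.sin(a),y),.047+.21*np.sin(a)+.01*np.cos(a)] for y in(-.17,.17)]
    print(a,((proj(s,w)-[180,60])*2.5).round(0).tolist())
"
```

```text
t: 38.3
tcp_pos: [0.4192, 0.0227, 0.203]
ee_rot: [[0.977, -0.212, 0.0], [-0.212, -0.977, -0.001], [0.001, 0.001, -1.0]]
contact_force: [1.1, -6.3, -1.6]
width: 0.0237
t: 39.55
tcp_pos: [0.4193, 0.0227, 0.2032]
ee_rot: [[0.977, -0.212, 0.0], [-0.212, -0.977, -0.001], [0.0, 0.001, -1.0]]
contact_force: [0.8, -6.1, -3.0]
width: 0.0236
[-0.07369194 -0.00037032] 0.20516102979887538 0.02359680224312037 [ 0.80206097 -6.0717299  -2.95656849] 0.23863302590486135 40.31218402797326
0.5934119456780721 [[460.0, 175.0], [366.0, 406.0]]
0.6981317007977318 [[447.0, 156.0], [347.0, 382.0]]
0.8028514559173916 [[432.0, 137.0], [325.0, 359.0]]
```

View pics/g6.png

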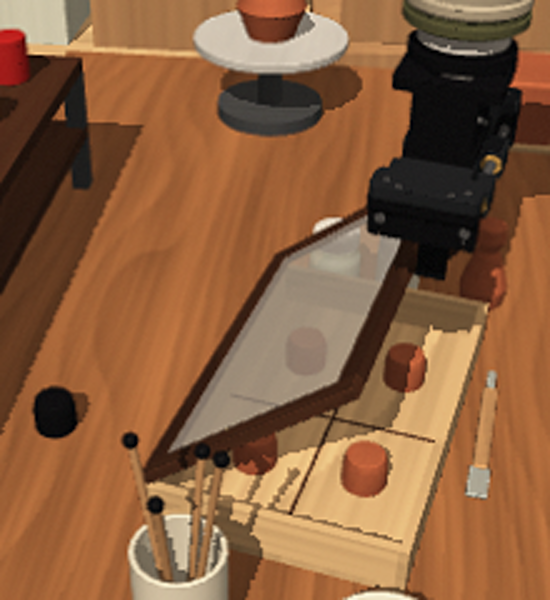

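g6: the lid's near free corner at about (350,380) matches the 40° prediction (347,382), and all four bases stand upright. The tab is still pinched at 23.6 mm, so I'm handing in.

```bash
python3 -c "
from rig import arm
print(arm.hand_in())"
```

```text
the job is handed in; nothing more can be done
None
```

I spread the four clay bases one per quarter on the box floor, then brought the lid down by its tab and handed in with the fingers still holding it at about 40°. It took about 40 s of the 72 s allowed.

**Last checks:**
- **Bases:** I let them go at about (−49, 69), (−50, −75), (42, 75) and (44, −69) mm in the box frame, and the nearest two centres are over 90 mm apart. The pictures show all four upright, both before the lid moved and through the pane at the end.
- **Lid:** The arm pose puts it at 40.3°, and the side picture agrees with the 40° prediction. The tab is pinched at 23.6 mm with the grip set to 25 N, and the arm was still.
- **Bench:** Nothing else on the bench looked moved in the pictures; I did not measure this.

**Deviations:** One malformed move was refused early on, and nothing moved. Two of the placements pressed lightly on the floor, at up to 11 N or so. No check failed or disagreed. I viewed 10 pictures.

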